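Index the lens table round by its ratchet lever and lock it

TASK

Work the ratchet lever of the small index table, stroke after stroke, until the lens on the table stands at the fixed pointer; then push the lock handle over centre so that the table is locked there, and leave the lever back at rest. Turn the table only by its lever: do not touch the table or the lens, and leave the bottles and the tin standing where they are.

Things in the scene. Friction and masses are not known exactly. Their poses are not given: they have to be found in the camera images.
- index_base: Grey square base plate of the index table, 200 x 200 x 12 mm, fixed on the bench. Origin: centre of its underside; z is the upright axle of table and lever. The pointer stands on its +x side (top z = 68 mm), the lock at its -x -y corner. Table plate 112 mm across, top z = 44 mm, lens top z = 56 mm; below it a flange 156 mm across with twelve upright pins (teeth) on a 70 mm radius, top z = 42 mm.
- lens_outer (a point): Point on the outer edge of the one round lens (65 mm across) that lies off-centre in a black holder on the table; 61.5 mm from the axle, 52 mm above the bench. Turns with the table.
- mark (a point): Fixed point below the tip of the steel pointer, 61.5 mm from the axle on the base's +x side, 52 mm above the bench: where lens_outer has to come.
- index_table (a joint): Angle of the table in rad, counter-clockwise from above; 0 when the lens is at the pointer, negative before (starts -3.0 to -1.1). Its bearing is stiff (0.2 N m), so it stays where it is left. The lever turns it only counter-clockwise. After full lever strokes the table always stands so that some stroke brings the lens exactly to the pointer.
- lever_post (a point): Point on the axis of the lever's upright round steel post, 135 mm from the axle, 75 mm above the bench. The post is 14 mm thick from z = 20 to 106 mm, with a black 24 mm ball on top (to z = 129 mm); push it sideways. The flat lever arm (z = 14 to 20 mm) joins it to the axle and carries the pawl 96 mm from the axle (to z = 42 mm).
- stroke_lever (a joint): Lever angle about the axle in rad: 0 at rest (post 130 degrees counter-clockwise from the base's x axis), stop at 0.698. Pushing it counter-clockwise takes 2 to 4 N; a spring returns it. Its pawl takes the next pin: a full stroke to the stop moves the table one tooth, 30 degrees (the first stroke 5 to 40). It must come fully back to 0 for the pawl to drop behind the next pin.
- lock_knob (a point): Centre of the heavy 28 mm steel ball on the lock handle, a 12 mm steel rod, ball 79 mm from its pivot. Pivot 50 mm above the bench, 108 mm from the axle, 220.3 degrees counter-clockwise from the base's x axis; the handle swings in the upright plane through the axle. Open, it leans outward: ball about 146 mm from the axle, 119 mm above the bench. Push it inward.
- lock (a joint): Lock handle angle in rad: 0 open (leaning 0.5 outward), 0.5 upright, 1.0 shut (leaning 0.5 inward over the table's edge, ball 70 mm from the axle). The heavy ball makes it fall from upright to either side; pushing it over takes 1 to 2 N at the ball. Shut, its 16 mm wide nose drops between two pins, which works only within about 5 degrees of a full-stroke position.
- edging_machine: Fixed edging machine on the bench to the left of the index table; keep clear of it. Origin at the middle of its foot; body from x = -130 to +280 mm and y = -240 to +260 mm of the origin, about 420 mm tall; two red-ended levers slant out of its front to x = -280 mm at 90 to 200 mm height, 60 mm left and 160 mm right of the origin.
- sander_edge (a point): Fixed point on the sander to the right, to keep clear of: middle of the short near edge (60 mm) of its flat grey work table, underside, 215 mm above the bench. From here the table runs 250 mm away from the robot (turned 17 degrees to the left), 15 mm thick; the rest of the sander stands to its right.
- glue_bottle_mid (a point): Bystander: white bottle with a pointed red spout, 40 mm diameter, 117 mm tall; point at mid-height on its axis.
- spray_bottle_white_mid (a point): Bystander: clear bottle with a white pump head, 40 mm diameter, 146 mm tall; point at mid-height on its axis.
- screw_tin_mid (a point): Bystander: flat white round tin, 67 mm diameter, 25 mm tall; point at mid-height.

How it is judged (in metres and radians):
On the way:
1. the lens stands at the pointer, with the lock still open (horizontal distance between lens_outer and mark below 0.009 m and value of joint lock below 0.4 rad), for 0.2 s.
At the end, for the whole second after the job is handed in: the lens edge is within 9 mm of the mark below the pointer, the lock handle is over centre and shut (joint above 0.9 rad), the lever is back at rest (below 0.08 rad) and the table stands still (horizontal distance between lens_outer and mark below 0.009 m and value of joint lock above 0.9 rad and value of joint stroke_lever below 0.08 rad and velocity of joint index_table below 0.05 rad/s); the robot touches nothing.
It fails at once if the robot touches the table or the lens (more than 1 N) (contact force between any of the fingers, the arm and index_table above 1 N).
It fails at once if a bottle or the tin is moved by more than 25 mm or tipped over (distance of any of glue_bottle_mid, spray_bottle_white_mid, screw_tin_mid from where it was at the start of the episode above 0.025 m).
It also fails if it takes over 72 s, if anything falls off the work surface, if the arm or the gripper's body presses on something with over 40 N, if the wrist force passes 120 N, or if a joint passes its speed limit or range.

ROBOT

A 7-joint arm with a two-finger parallel gripper is mounted at the origin on a cart in front of the work surface, level with it; the furniture and walls round the work are solid. World frame = base frame: x ahead of the robot, y to its left, z up, the work surface at z = 0. Lengths are in mm, angles in rad, forces in N, time in s.
With the tool pointing down it reaches from about 400 to 850 mm from the base axis. Payload 4.5 kg.
Tool frame: the origin (TCP) lies on the front face of the gripper's body, between the roots of the fingers; the fingertips stand 73 mm ahead of it and the grasp point (between the pads) lies 54 mm ahead of it; z points along the fingers, y is the line along which they close (so a half turn about z gives the same grasp; the last joint's range is limited). The gripper opens to 85 mm and grips with 20 to 120 N. Pads are 22 mm wide; open, the fingers measure 114 mm over their backs; the gripper's body (76 mm by 85 mm) begins 54 mm behind the grasp point. The pads swing forward as they close: fully open they stand 13 mm farther back than shut.
Start: joints at [-1.152, 0.689, -0.195, 1.565, 0.157, 0.902, -0.215], TCP at [234.59, 579.323, 303.917] pointing down, gripper open.
Joint ranges: [-3.01, 3.01], [-0.46, 2.08], [-1.47, 1.51], [0.13, 2.56], [-1, 4.14], [0.04, 2.09], [-2.66, 2.66]. Speed limits (rad/s): [2.57, 2.57, 3.14, 3.14, 3.14, 3.14, 3.14].

INTERFACE

Orientations are given as a unit quaternion [x, y, z, w].
In Python, from workcell import ctrl gives the robot as it stands.
- The arm moves only by the tool jog_arm, never from a script. Its arguments are lists of equal length, an entry for each row: "dp": the shift along the tool's x, y, z in cm, a list of three; "rotation": the turn, a rotation vector about the tool's x, y, z in rad, a list of three. A call has 1 to 20 rows; each row is the pose to reach, as a shift and turn from the pose commanded when the call began, along the tool's axes at that moment; what a row does not reach only later rows make up. A row lasts 1/10 s, in which the tool goes at most 50 mm and 8.59 degrees, less where a joint would pass 70% of its speed; a pose out of reach is approached as far as the arm can. A call with a gripper value outside its range is refused whole. "jaw" is the opening, from 0 (shut) to 1 (fully open), set as the call begins (left out, the last holds). The fingers move at their own pace and stop on an object; the grip force is fixed at half the most. Time passes only in rows, so rows that repeat a pose let the fingers close. It gives the time, the measured TCP pose, the force and the opening at its end, in the units of the state.
- ctrl.read_state(): the state, without advancing time (a new reading comes with each control period).
- ctrl.grab_frame(name): name is "scene" or "top"; returns the picture (480x640x3 uint8, red, green, blue); there is no depth.
- ctrl.camera_info(name): a dict with "camera_matrix" (3x3 intrinsics, pixels), "R" (3x3) and "t" (3): a world point X has camera coordinates R X + t. Camera axes: x right, y down, z forward; pixel columns grow to the right and rows downward; lengths in mm; the calibration is good to about 2 mm. A picture is of the moment at which its call begins. camera_info takes no time and is no camera call.
- ctrl.finish_job(): hands the job in, once; it reports no verdict.
The state is a dict: "t": time; "joint_pos": joint angles; "dq": joint speeds; "joint_efforts": joint torques, N m; "position": TCP position; "orientation": TCP orientation; "ft_force": force on the tool from outside, world axes, zero at the start; "ft_torque": the same for the moment, N m; "opening": finger opening in mm.
Only numpy, scipy, OpenCV 4.12 (cv2) and the standard library are available. Lean on these libraries where they do the work, as an engineer would, in place of code of your own. Each camera call takes 0.05 s, during which the arm holds its last target. There are 200 camera calls.

## Working session

There is one attempt and no reset: what is moved stays moved. The work goes in short steps, Python scripts to look and compute and a tool call to move; the robot and the scene stay as the last step left them, time stands still between calls to the robot, and variables do not carry over. Pictures are saved under pics/ and viewed, on a budget of 10 in all, crops included, one or two more only if the job needs it, and the job is handed in when it is done.

Besides the shell and the picture viewer there is one more tool, called after "Call:" as name(argument=value, ...) on one line, values as JSON. jog_arm: Moves the arm, as the interface text tells. Its arguments: {"type":"object","properties":{"dp":{"type":"array","items":{"type":"array","items":{"type":"number"}}},"rotation":{"type":"array","items":{"type":"array","items":{"type":"number"}}},"jaw":{"type":"number"}},"required":["dp","rotation"]}

```bash
mkdir -p pics; python3 - <<'E'
from workcell import ctrl
import cv2
for n in("scene","top"):
    im=ctrl.grab_frame(n); cv2.imwrite(f"pics/{n}0.png",im[:,:,::-1])
    c=ctrl.camera_info(n); print(n,c)
s=ctrl.read_state();print(s)
E
```

```text
scene {'camera_matrix': array([[436.53249579,   0.        , 325.18049306],
       [  0.        , 436.53249579, 238.8331361 ],
       [  0.        ,   0.        ,   1.        ]]), 'R': array([[ 0.64548041, -0.76360017, -0.01642638],
       [-0.41297723, -0.33084136, -0.84852449],
       [ 0.64249892,  0.55448965, -0.5289011 ]]), 't': array([-527.05803667,  298.92721867,  864.04551824])}
top {'camera_matrix': array([[448.08353839,   0.        , 317.72274614],
       [  0.        , 448.08353839, 236.98004792],
       [  0.        ,   0.        ,   1.        ]]), 'R': array([[-0.01638012, -0.99985557,  0.00453102],
       [-0.97895069,  0.01511528, -0.20353642],
       [ 0.20343854, -0.0077696 , -0.97905689]]), 't': array([-204.43297957,  570.7936516 ,  914.39978346])}
{'t': 0.1, 'joint_pos': array([-1.15220886,  0.68993364, -0.19451447,  1.56623161,  0.15731859,
        0.90249732, -0.21511603]), 'dq': array([-0.0006748 , -0.00115805,  0.00043219, -0.00129712, -0.00010641,
       -0.00054815,  0.00166096]), 'joint_efforts': array([-4.34823101e-03, -5.40601838e+01, -1.27175298e+00, -1.58987117e+01,
        9.44703264e-03,  4.32328219e-03,  2.47495741e-06]), 'position': array([234.46850467, 578.85843112, 303.14531791]), 'orientation': array([ 1.91176327e-01,  9.81555352e-01, -8.33526803e-04, -9.29553433e-05]), 'ft_force': array([-0.33058745,  0.94540748, -0.09189399]), 'ft_torque': array([-0.00827954,  0.01862893, -0.02346482]), 'opening': 85.66364615135788}
```

View pics/scene0.png

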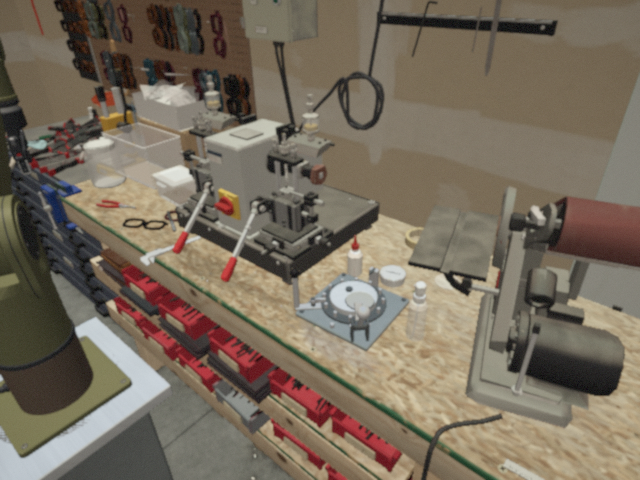

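View pics/top0.png

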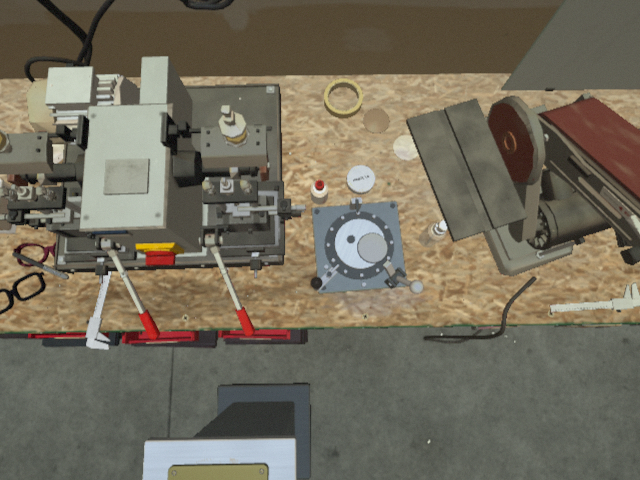

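The top view shows the base with its pointer on the far side at about (356,204), the lever ball at (316,283), the lock ball at (416,287), and the lens at (373,247). I'll zoom in to measure.

```bash
python3 - <<'E'
import cv2
im=cv2.imread("pics/top0.png")[160:310,290:465]
cv2.imwrite("pics/crop.png",cv2.resize(im,None,fx=4,fy=4,interpolation=cv2.INTER_CUBIC))
E
```

```text
(no output)
```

View pics/crop.png

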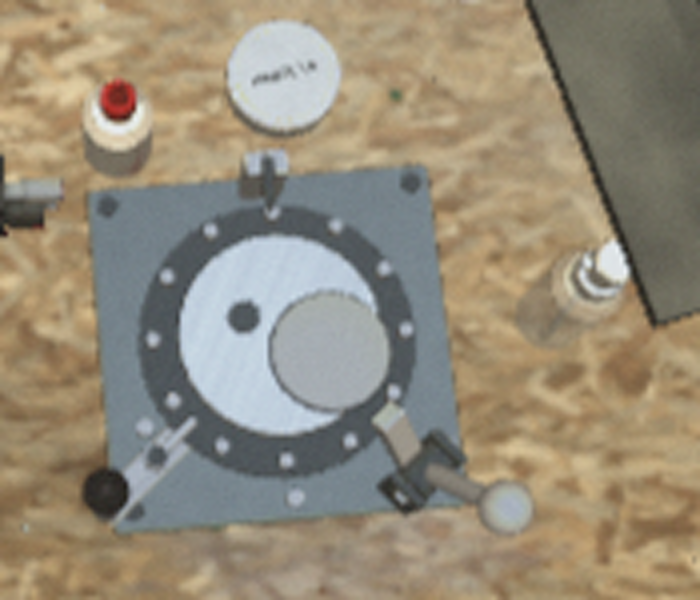

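```bash
cat > h.py <<'E'
import numpy as np
from workcell import ctrl
def proj(n,X):
    c=ctrl.camera_info(n);p=c["camera_matrix"]@(c["R"]@np.asarray(X,float)+c["t"]);return p[:2]/p[2]
def back(n,uv,z):
    c=ctrl.camera_info(n);d=c["R"].T@np.linalg.solve(c["camera_matrix"],[uv[0],uv[1],1]);o=-c["R"].T@c["t"]
    return o+d*(z-o[2])/d[2]
def cr(x,y): return ((x+.5)/4-.5+290,(y+.5)/4-.5+160)
E
python3 - <<'E'
from h import *
q=[back("top",cr(*p),12) for p in[(88,192),(427,166),(466,505),(117,532)]]
C=np.mean(q,axis=0);print("C",C)
v=q[0]+q[1]-q[2]-q[3];a=np.arctan2(v[1],v[0]);w=q[0]+q[3]-q[1]-q[2];a2=np.arctan2(-w[0],w[1]);print("yaw",a,a2,np.linalg.norm(v)/2,np.linalg.norm(w)/2)
for n,p,z in[("disk",(280,335),44),("ball",(105,490),117),("lock",(505,506),119),("lens",(330,350),54),("tip",(272,212),68),("glue",(118,97),110),("spray",(608,265),140),("tin",(284,76),25),("sander",(655,326),215),("sandertl",(528,0),230)]:
    P=back("top",cr(*p),z);d=P-C;print(n,P.round(1),"r",np.hypot(*d[:2]).round(1),"ang-yaw",np.degrees(np.arctan2(d[1],d[0])-(a+a2)/2).round(1)%360)
print(back("top",(453,240),200),back("top",(524,216),200))
E
```

```text
C [ 554.97831052 -305.58451732   12.        ]
yaw 0.06356359462328996 0.06250770222174541 196.65711332725257 196.28905555179438
disk [ 554.8 -305.6   44. ] r 0.2 ang-yaw 190.1
ball [ 463.3 -207.8  117. ] r 134.0 ang-yaw 129.5
lock [ 452. -407.  119.] r 144.5 ang-yaw 220.9
lens [ 544.2 -331.5   54. ] r 28.1 ang-yaw 243.8
tip [ 618.5 -301.2   68. ] r 63.6 ang-yaw 0.3
glue [ 671.2 -217.9  110. ] r 145.6 ang-yaw 33.4
spray [ 569.5 -461.2  140. ] r 156.3 ang-yaw 271.7
tin [ 711.  -315.3   25. ] r 156.3 ang-yaw 352.8
sander [ 523.6 -458.5  215. ] r 156.1 ang-yaw 254.8
sandertl [ 675.3 -406.9  230. ] r 157.3 ang-yaw 316.3
[ 528.62690495 -462.74866432  200.        ] [ 572.38830523 -599.54532728  200.        ]
```

Crop: base corners are clear, the lens centre is at (330,350), and the lever ball at (105,490). The lens stands about -116° from the pointer, so I expect 4 strokes. Next I'll compute the moves.

```bash
cat >> h.py <<'E'
from scipy.spatial.transform import Rotation as Ro
C=np.array([555,-305.6]);YAW=0.063
def pol(r,deg): a=np.radians(deg)+YAW; return C+r*np.array([np.cos(a),np.sin(a)])
def tool(P):
    s=ctrl.read_state();return Ro.from_quat(s["orientation"]).inv().apply(np.asarray(P)-s["position"])/10
E
python3 - <<'E'
from h import *
for n,p,z in[("leverR",(248,335),90),("leverL",(150,333),90),("bodycornerR",(283,265),20),("spindle",(302,212),150),("spindle",(302,212),250)]: print(n,back("top",p,z).round())
b=pol(135,130)
print(ctrl.read_state()["joint_pos"].round(2))
print("over",tool([*b,330]),"mid",tool([300,200,340]))
o=tool([*b,140])
print(o)
for t in range(0,41,5): print(t,(tool([*pol(135,130+t),140])-o).round(2))
E
```

```text
leverR [362. -70.  90.]
leverL [369. 127.  90.]
bodycornerR [ 513. -135.   20.]
spindle [ 600. -182.  150.]
spindle [ 573. -185.  250.]
[-1.15  0.69 -0.19  1.57  0.16  0.9  -0.22]
over [-50.60496156 -64.38992456  -2.57092833] mid [-20.2932113  -32.66322107  -3.62810107]
[-50.60237339 -64.35815946  16.42904494]
0 [0. 0. 0.]
5 [ 0.44 -1.09  0.  ]
10 [ 0.78 -2.22  0.  ]
15 [ 1.02 -3.37  0.01]
20 [ 1.16 -4.54  0.01]
25 [ 1.2  -5.72  0.01]
30 [ 1.14 -6.9   0.01]
35 [ 0.97 -8.06  0.01]
40 [ 0.7  -9.21  0.02]
```

Call:
jog_arm(dp=[[-5,-8,-3.6],[-10,-15,-3.6],[-15,-22,-3.6],[-20,-27,-3.6],[-24,-31,-3.6],[-24,-31,-3.6],[-24,-31,-3.6],[-24,-31,-3.6],[-24,-31,-3.6],[-24,-31,-3.6],[-50.6,-64.4,-3],[-50.6,-64.4,-3],[-50.6,-64.4,-3],[-50.6,-64.4,-3],[-50.6,-64.4,-3],[-50.6,-64.4,-3],[-50.6,-64.4,-3],[-50.6,-64.4,-3],[-50.6,-64.4,-3],[-50.6,-64.4,-3]], rotation=[[0,0,0],[0,0,0],[0,0,0],[0,0,0],[0,0,0],[0,0,0],[0,0,0],[0,0,0],[0,0,0],[0,0,0],[0,0,0],[0,0,0],[0,0,0],[0,0,0],[0,0,0],[0,0,0],[0,0,0],[0,0,0],[0,0,0],[0,0,0]], jaw=0.65)

```text
t: 2.1
position: [463.6, -210.4, 333.3]
orientation: [0.193, 0.981, -0.001, 0.001]
ft_force: [-0.5, -0.1, 0.4]
opening: 55.5
```

```bash
python3 - <<'E'
from h import *
s=ctrl.read_state();print(s["t"],s["joint_pos"].round(2),s["position"],s["orientation"].round(3),s["opening"],s["ft_force"])
print(tool([*pol(135,130),140]))
E
```

```text
2.1 [ 0.46  0.5  -0.2   1.87  0.14  0.78  1.37] [ 463.6454395  -210.40757566  333.31317867] [ 0.193  0.981 -0.001  0.001] 55.49777563041584 [-0.46265652 -0.12547911  0.38940941]
[ 0.29826343  0.18531971 19.33061889]
```

Call:
jog_arm(dp=[[0.1,0.2,4],[0.1,0.2,8],[0.1,0.2,11],[0.1,0.2,14],[0.1,0.2,16.5],[0.1,0.2,18],[0.1,0.2,19],[0.1,0.2,19.2],[0.1,0.2,19.2]], rotation=[[0,0,0],[0,0,0],[0,0,0],[0,0,0],[0,0,0],[0,0,0],[0,0,0],[0,0,0],[0,0,0]])

```text
t: 3.0
position: [462.3, -204.3, 142.0]
orientation: [0.19, 0.982, 0.0, 0.0]
ft_force: [0.5, -0.8, 0.4]
opening: 55.5
```

```bash
python3 - <<'E'
from h import *
import cv2
a=ctrl.grab_frame("scene")[210:390,230:470];b=ctrl.grab_frame("top")[170:350,270:510]
s=ctrl.read_state();print(s["joint_pos"].round(2),s["position"],s["ft_force"],tool([*pol(135,130),140]))
im=np.vstack([a,b])[:,:,::-1]
cv2.imwrite("pics/d.png",cv2.resize(im,None,fx=1.66,fy=1.66,interpolation=cv2.INTER_CUBIC))
E
```

```text
[ 0.38  0.81 -0.09  2.05  0.24  0.29  1.28] [ 462.33108892 -204.99892008  142.60432062] [ 0.24588032 -0.54571283  0.08140719] [-0.0652367  -0.28137065  0.26041658]
```

View pics/d.png

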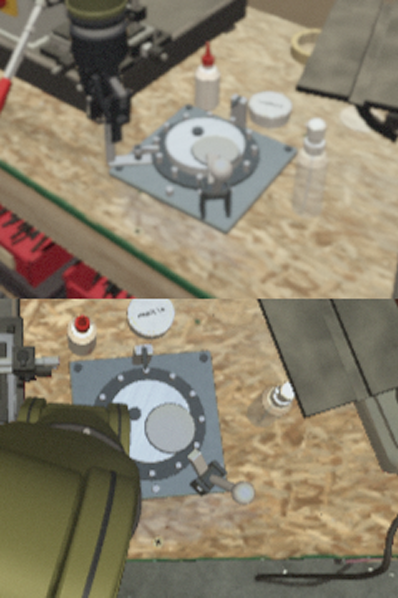

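Fork straddles the post (scene view, post at about (115,155) in the upper half). I'll do the first stroke forward.

Call:
jog_arm(dp=[[0,-1.8,0.1],[0.4,-2.9,0.1],[0.7,-4,0.1],[0.9,-5.1,0.1],[1.1,-6.3,0.1],[1.1,-7.5,0.1],[1.1,-8.7,0.1],[0.9,-9.9,0.1],[0.7,-11,0.1],[0.6,-11.6,0.1],[0.6,-11.6,0.1],[0.6,-11.6,0.1]], rotation=[[0,0,0],[0,0,0],[0,0,0],[0,0,0],[0,0,0],[0,0,0],[0,0,0],[0,0,0],[0,0,0],[0,0,0],[0,0,0],[0,0,0]])

```text
t: 4.3
position: [414.7, -306.7, 140.7]
orientation: [0.189, 0.982, 0.003, 0.001]
ft_force: [4.9, 12.8, 2.4]
opening: 55.8
```

```bash
python3 - <<'E'
from h import *
import cv2
a=ctrl.grab_frame("scene")[210:390,230:470];b=ctrl.grab_frame("top")[170:350,270:510]
s=ctrl.read_state();print(s["t"],s["joint_pos"].round(2),s["position"],s["ft_force"],s["opening"],tool([*pol(135,170),140]))
im=np.vstack([a,b])[:,:,::-1]
cv2.imwrite("pics/e.png",cv2.resize(im,None,fx=1.66,fy=1.66,interpolation=cv2.INTER_CUBIC))
E
```

```text
4.4 [ 0.64  0.82 -0.14  2.02  0.31  0.32  1.44] [ 414.74691791 -306.67962399  140.71191101] [ 5.27737765 12.61516676  2.92333074] 55.72150800659452 [0.03085146 1.72114885 0.08187431]
```

View pics/e.png

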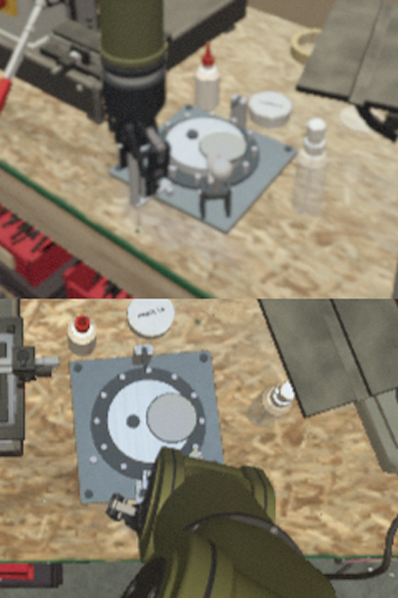

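Stop reached (about 13 N, lens moved to roughly -90°). The next call returns the lever and does stroke 2.

Call:
jog_arm(dp=[[0.3,1.7,0],[0.5,4.1,0],[0.5,6.5,0],[0.1,8.7,0],[-0.6,10.8,0],[-0.6,12.6,0],[-0.6,12.7,0],[-0.6,12.7,0],[-0.6,9.8,0],[-0.2,8.7,0],[0.1,7.6,0],[0.3,6.5,0],[0.5,5.3,0],[0.5,4.1,0],[0.5,2.9,0],[0.3,1.7,0],[0.1,0.6,0],[0,0,0],[0,0,0],[0,0,0]], rotation=[[0,0,0],[0,0,0],[0,0,0],[0,0,0],[0,0,0],[0,0,0],[0,0,0],[0,0,0],[0,0,0],[0,0,0],[0,0,0],[0,0,0],[0,0,0],[0,0,0],[0,0,0],[0,0,0],[0,0,0],[0,0,0],[0,0,0],[0,0,0]])

```text
t: 6.4
position: [414.8, -306.7, 140.8]
orientation: [0.189, 0.982, 0.003, 0.001]
ft_force: [4.0, 13.3, 2.7]
opening: 55.7
```

```bash
python3 - <<'E'
from h import *
import cv2
b=ctrl.grab_frame("top")[170:350,270:510]
s=ctrl.read_state();print(s["t"],s["position"],s["ft_force"],s["opening"])
cv2.imwrite("pics/f.png",cv2.resize(b[:,:,::-1],None,fx=3,fy=3,interpolation=cv2.INTER_CUBIC))
P=back("top",(373.6,241.2),54);d=P[:2]-C;print("after stroke1",np.degrees(np.arctan2(d[1],d[0])-YAW))
E
```

```text
6.45 [ 414.8317482  -306.70445299  140.71957468] [ 3.89490749 12.11817356  1.74819394] 56.08499339055603
after stroke1 -89.2543082113667
```

View pics/f.png

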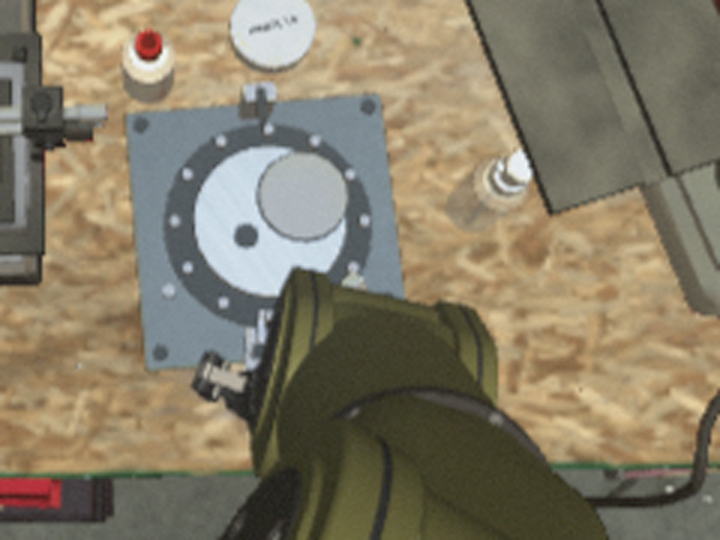

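The lens is now at (303,197) in the crop, about -55 to -60°. Stroke 3.

Call:
jog_arm(dp=[[0.3,1.7,0],[0.5,4.1,0],[0.5,6.5,0],[0.1,8.7,0],[-0.6,10.8,0],[-0.6,12.6,0],[-0.6,12.7,0],[-0.6,12.7,0],[-0.6,9.8,0],[-0.2,8.7,0],[0.1,7.6,0],[0.3,6.5,0],[0.5,5.3,0],[0.5,4.1,0],[0.5,2.9,0],[0.3,1.7,0],[0.1,0.6,0],[0,0,0],[0,0,0],[0,0,0]], rotation=[[0,0,0],[0,0,0],[0,0,0],[0,0,0],[0,0,0],[0,0,0],[0,0,0],[0,0,0],[0,0,0],[0,0,0],[0,0,0],[0,0,0],[0,0,0],[0,0,0],[0,0,0],[0,0,0],[0,0,0],[0,0,0],[0,0,0],[0,0,0]])

```text
t: 8.45
position: [414.7, -306.7, 140.8]
orientation: [0.189, 0.982, 0.003, 0.001]
ft_force: [4.4, 12.6, 3.2]
opening: 55.7
```

```bash
python3 - <<'E'
from h import *
import cv2
b=ctrl.grab_frame("top")[170:350,270:510]
s=ctrl.read_state();print(s["t"],s["position"],s["ft_force"],s["opening"])
cv2.imwrite("pics/g.png",cv2.resize(b[:,:,::-1],None,fx=3,fy=3,interpolation=cv2.INTER_CUBIC))
P=back("top",(371,235.7),54);d=P[:2]-C;print("after stroke2",np.degrees(np.arctan2(d[1],d[0])-YAW))
E
```

```text
8.5 [ 414.69121215 -306.66927942  140.77366533] [ 3.96545963 13.24341952  2.36051359] 55.81131287365102
after stroke2 -62.79859469744407
```

View pics/g.png

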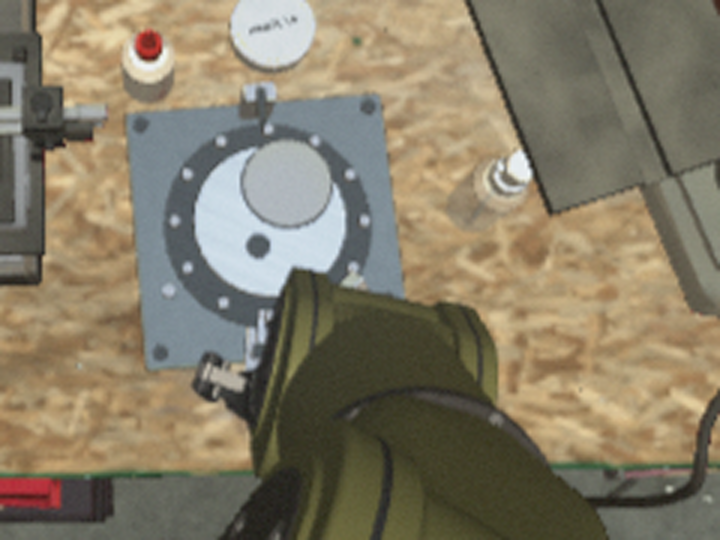

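The lens is at (286,183), about -30°. One last stroke.

Call:
jog_arm(dp=[[0.3,1.7,0],[0.5,4.1,0],[0.5,6.5,0],[0.1,8.7,0],[-0.6,10.8,0],[-0.6,12.6,0],[-0.6,12.7,0],[-0.6,12.7,0],[-0.6,9.8,0],[-0.2,8.7,0],[0.1,7.6,0],[0.3,6.5,0],[0.5,5.3,0],[0.5,4.1,0],[0.5,2.9,0],[0.3,1.7,0],[0.1,0.6,0],[0,0,0],[0,0,0],[0,0,0]], rotation=[[0,0,0],[0,0,0],[0,0,0],[0,0,0],[0,0,0],[0,0,0],[0,0,0],[0,0,0],[0,0,0],[0,0,0],[0,0,0],[0,0,0],[0,0,0],[0,0,0],[0,0,0],[0,0,0],[0,0,0],[0,0,0],[0,0,0],[0,0,0]])

```text
t: 10.5
position: [414.8, -306.7, 140.7]
orientation: [0.189, 0.982, 0.003, 0.001]
ft_force: [4.7, 12.3, 2.8]
opening: 55.2
```

Call:
jog_arm(dp=[[0.3,1.7,0],[0.5,4.1,0],[0.5,6.5,0],[0.1,8.7,0],[-0.6,10.8,0],[-0.6,11.6,0],[-0.6,11.6,0],[-0.6,11.6,0],[-0.6,11.6,-4],[-0.6,11.6,-8],[-0.6,11.6,-10],[-0.6,11.6,-10]], rotation=[[0,0,0],[0,0,0],[0,0,0],[0,0,0],[0,0,0],[0,0,0],[0,0,0],[0,0,0],[0,0,0],[0,0,0],[0,0,0],[0,0,0]])

```text
t: 11.7
position: [461.9, -207.7, 243.5]
orientation: [0.193, 0.981, -0.001, 0.003]
ft_force: [0.6, 0.4, -0.4]
opening: 55.6
```

```bash
python3 - <<'E'
from h import *
import cv2
b=ctrl.grab_frame("top")[170:350,270:510]
s=ctrl.read_state();print(s["t"],s["position"],s["ft_force"],s["opening"])
cv2.imwrite("pics/i.png",cv2.resize(b[:,:,::-1],None,fx=3,fy=3,interpolation=cv2.INTER_CUBIC))
L=pol(148,220.3);print("lock",L)
# tool moves: yaw so that tool Y points inward
Y=Ro.from_quat(s["orientation"]).apply([0,1,0]);print("yaw now",np.degrees(np.arctan2(Y[1],Y[0])),"want",40.3+np.degrees(YAW))
for r in (160,140,130,108,100,90,80): print(r,tool([*pol(r,220.3),175]).round(2))
E
```

```text
11.75 [ 461.18775172 -207.19744661  241.872787  ] [ 0.28693186 -0.19499939 -0.28827119] 55.55253714919008
lock [ 448.3756928  -408.24140059]
yaw now 67.78371362428207 want 43.90963410932418
160 [ -5.91 -20.19   6.72]
140 [ -6.72 -18.36   6.72]
130 [ -7.13 -17.44   6.72]
108 [ -8.02 -15.43   6.72]
100 [ -8.34 -14.7    6.72]
90 [ -8.75 -13.79   6.72]
80 [ -9.15 -12.87   6.72]
```

View pics/i.png

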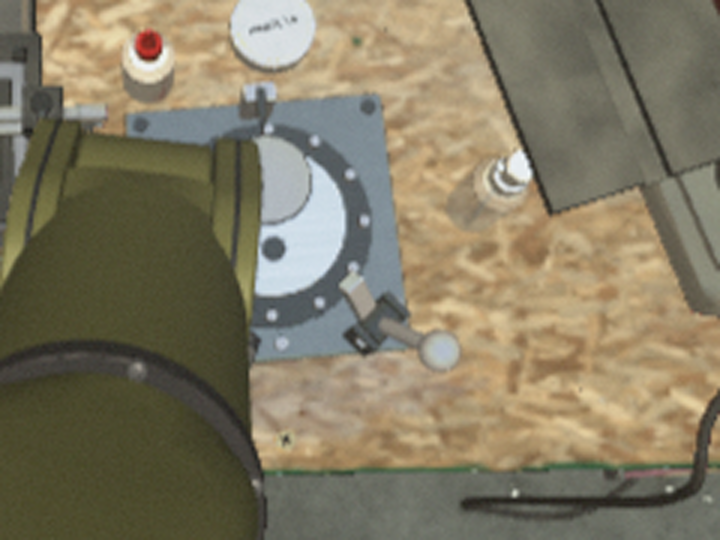

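The lens now stands at the pointer (lens about (268,180), pointer tip (265,120)) and the lock is open. I'll straddle the lock ball next.

Call:
jog_arm(dp=[[-1.5,-4.5,-0.3],[-3,-9,-0.3],[-5,-13.5,-0.3],[-6.8,-18.2,0],[-6.8,-18.2,0],[-6.8,-18.2,0],[-6.8,-18.2,0],[-6.8,-18.2,2],[-6.8,-18.2,4.5],[-6.8,-18.2,6.5],[-6.8,-18.2,6.7],[-6.8,-18.2,6.7]], rotation=[[0,0,0.1],[0,0,0.2],[0,0,0.3],[0,0,0.42],[0,0,0.42],[0,0,0.42],[0,0,0.42],[0,0,0.42],[0,0,0.42],[0,0,0.42],[0,0,0.42],[0,0,0.42]], jaw=0.8)

```text
t: 12.95
position: [456.6, -398.2, 173.6]
orientation: [0.391, 0.92, 0.001, -0.001]
ft_force: [-0.4, -0.1, 0.5]
opening: 68.4
```

```bash
python3 - <<'E'
from h import *
s=ctrl.read_state();print(s["t"],s["position"],s["ft_force"],s["opening"],s["joint_pos"].round(2))
Y=Ro.from_quat(s["orientation"]).apply([0,1,0]);print("yaw",np.degrees(np.arctan2(Y[1],Y[0])))
d=s["position"][:2]-C;print("r",np.hypot(*d),np.degrees(np.arctan2(d[1],d[0])-YAW)%360)
E
```

```text
12.95 [ 456.57805612 -398.15656898  173.61013321] [-0.37679016 -0.13970766  0.45670674] 68.40609652761412 [ 0.69  0.84 -0.08  1.73  0.11  0.58  1.31]
yaw 43.99824385643228
r 135.1058751475811 219.6312380214994
```

Call:
jog_arm(dp=[[0,1,0],[0,1.7,0],[0,2.3,0],[0,2.9,0],[0,3.5,0],[0,4.1,0],[0,4.6,0],[0,5.1,0],[0,5.6,0],[0,6,0],[0,6,0],[0,6,0],[0,6,0],[0,6,0]], rotation=[[0,0,0],[0,0,0],[0,0,0],[0,0,0],[0,0,0],[0,0,0],[0,0,0],[0,0,0],[0,0,0],[0,0,0],[0,0,0],[0,0,0],[0,0,0],[0,0,0]])

```text
t: 14.35
position: [499.4, -358.2, 173.9]
orientation: [0.392, 0.92, -0.0, -0.0]
ft_force: [0.7, -0.2, 0.8]
opening: 68.4
```

Call:
jog_arm(dp=[[0,0,-2],[0,0,-5],[0,0,-9],[0,0,-13],[0,-4,-15],[0,-8,-15],[0,-12,-15],[0,-16,-15],[0,-16,-15]], rotation=[[0,0,0],[0,0,0],[0,0,0],[0,0,0],[0,0,0],[0,0,0],[0,0,0],[0,0,0],[0,0,0]])

```text
t: 15.25
position: [377.2, -474.6, 323.9]
orientation: [0.397, 0.918, -0.003, -0.002]
ft_force: [-0.4, 0.2, 0.6]
opening: 68.0
```

```bash
python3 - <<'E'
from h import *
import cv2
a=ctrl.grab_frame("scene")[240:360,270:430];b=ctrl.grab_frame("top")[175:310,290:450]
s=ctrl.read_state();print(s["t"],s["position"],s["ft_force"],s["opening"])
im=np.vstack([a,b])[:,:,::-1]
cv2.imwrite("pics/k.png",cv2.resize(im,None,fx=2.35,fy=2.35,interpolation=cv2.INTER_CUBIC))
E
```

```text
15.35 [ 383.05791858 -469.74324448  323.81462032] [ 1.87020782 -0.30364775  0.09280471] 68.44915925235004
```

View pics/k.png

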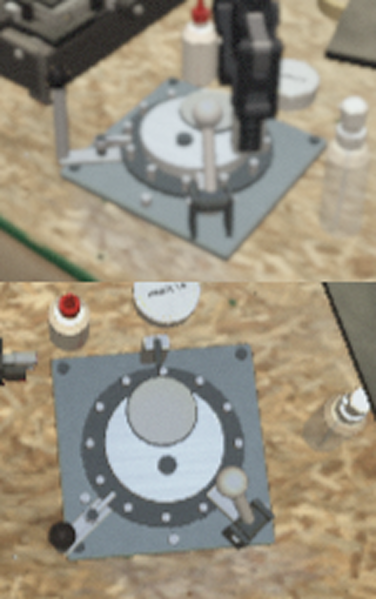

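```bash
python3 - <<'E'
from h import *
for n,(x,y),z in[("lens",(162,411),54),("lock",(232,482),119),("lever",(62,536),117)]:
    P=back("top",((x+.5)/2.35-.5+290,(y+.5-282)/2.35-.5+175),z)[:2];d=P-C
    print(n,np.hypot(*d).round(1),(np.degrees(np.arctan2(d[1],d[0])-YAW)%360).round(1))
E
```

```text
lens 28.7 0.5
lock 69.6 221.4
lever 134.6 130.1
```

Lens is at 0.5°, the lock ball at r = 70 mm (shut), and the lever at 130.1° (rest). I'll let the arm settle briefly and hand in.

Call:
jog_arm(dp=[[0,0,0],[0,0,0],[0,0,0]], rotation=[[0,0,0],[0,0,0],[0,0,0]])

```text
t: 15.65
position: [385.5, -467.8, 323.8]
orientation: [0.391, 0.921, 0.0, 0.0]
ft_force: [-0.1, 0.9, 1.0]
opening: 68.2
```

```bash
python3 -c "
from workcell import ctrl
print(ctrl.finish_job())"
```

```text
the job is handed in; nothing more can be done
None
```

I worked the lever through four full strokes to its stop, which turned the lens from about -116° to the pointer. I let the lever return to rest, pushed the lock handle over centre with the open fingers, backed clear and handed the job in at about 15.7 s. Handing in reported no verdict.

The last top-camera measurement, taken before hand-in:
- **Lens:** its centre stood at 0.5° from the pointer direction, about 0.5 mm at the lens edge.
- **Lock:** the ball was 70 mm from the axle, which is the shut position.
- **Lever:** it was at 130.1°, which is rest.
- **Bystanders:** the bottles and the tin looked upright and in place in the picture. I did not measure them again.
- **Contact:** the force reading was close to zero and the arm was clear of everything.

No check failed. The only mismatch was rough hand-picked pixels putting the lens about 3° off after stroke 2.

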